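# Set the seed lamp's filter lever to the third click

### The arm

A 7-joint arm with a two-finger parallel gripper is mounted at the origin on the work surface. World frame = base frame: x ahead of the robot, y to its left, z up, the work surface at z = 0. Lengths are in m, angles in rad, forces in N, time in s.
With the tool pointing down it reaches from about 0.4 to 0.85 m from the base axis. Payload 4.5 kg.
Tool frame: the origin (TCP) lies between the finger pads; the fingertips stand 19 mm ahead of it and the grasp point (between the pads) is the TCP; z points along the fingers, y is the line along which they close (so a half turn about z gives the same grasp; the last joint's range is limited). The gripper opens to 85 mm and grips with 20 to 120 N. Pads are 22 mm wide; open, the fingers measure 114 mm over their backs; the gripper's body (76 mm by 85 mm) begins 54 mm behind the grasp point. The pads swing forward as they close: fully open they stand 13 mm farther back than shut.
Start: joints at [-1.273, 0.689, -0.195, 1.565, 0.157, 0.902, -0.215], TCP at [0.163, 0.603, 0.25] pointing down, gripper open.
Joint ranges: [-3.01, 3.01], [-0.46, 2.08], [-1.47, 1.51], [0.13, 2.56], [-1, 4.14], [0.04, 2.09], [-2.66, 2.66]. Speed limits (rad/s): [2.57, 2.57, 3.14, 3.14, 3.14, 3.14, 3.14].

### API

Orientations are given as [roll, pitch, yaw] about the fixed x, y, z axes, in that order (R = Rz(yaw) Ry(pitch) Rx(roll)).
In Python, from rig import ctrl gives the robot as it stands.
- The arm moves only by the tool play_rows, never from a script. Its arguments are lists of equal length, an entry for each row: "travel": the shift along the tool's x, y, z as a fraction of full scale, a list of three; "rot": the turn, a rotation vector about the tool's x, y, z as a fraction of full scale, a list of three; "gripper": the opening, from -1 (shut) to 1 (fully open). A call has 1 to 20 rows; each row is the pose to reach, as a shift and turn from the pose commanded when the call began, along the tool's axes at that moment; what a row does not reach only later rows make up. Full scale, the value 1, is 400 mm for a shift and 2 rad for a turn. A row lasts 1/12 s, in which the tool goes at most 41.7 mm and 7.16 degrees, less where a joint would pass 70% of its speed; a pose out of reach is approached as far as the arm can. A call with a number of a shift or a turn outside -1 to 1 is refused whole. A call with a gripper value outside its range is refused whole. The fingers move at their own pace and stop on an object; "squeeze" is the grip in N (left out, the last holds). Time passes only in rows, so rows that repeat a pose let the fingers close. It gives the time, the measured TCP pose, the force, the opening and the grip force at its end, in the units of the state.
- ctrl.get_obs(): the state, without advancing time (a new reading comes with each control period).
- ctrl.read_camera(name): name is "side" or "top"; returns a dict with "pixels" (480x640x3 uint8, red, green, blue), "fx", "fy", "cx", "cy" (pixels), "R" (3x3) and "t" (3): a world point X has camera coordinates R X + t. Camera axes: x right, y down, z forward; pixel columns grow to the right and rows downward; lengths in m; the calibration is good to about 2 mm. A picture is of the moment at which its call begins. There is no depth.
- ctrl.sign_off(): hands the job in; it is judged then, once.
The state is a dict: "clock": time; "q": joint angles; "qd": joint speeds; "tau": joint torques, N m; "position": TCP position; "orientation": TCP orientation; "wrist_force": force on the tool from outside, world axes, zero at the start; "ft_torque": the same for the moment, N m; "finger_gap": opening from 0.0 (shut) to 1.0 (fully open); "gripper_force": force on a finger pad.
Only numpy, scipy, OpenCV 4.12 (cv2) and the standard library are available. Lean on these libraries where they do the work, as an engineer would, in place of code of your own. Each camera call takes 0.05 s, during which the arm holds its last target. There are 200 camera calls.

### The job

The filter lever on top of the seed lamp has been left at some unknown step. With a fingertip, push it (do not pinch it) all the way back to its closed end stop at the red mark, then push it forward from there, counting the clicks, and leave it sitting in the third click, never running it past that one. Push gently (well under 30 N), and leave everything else on the table where it stands.

Things in the scene. Friction and masses are not known exactly. Their poses are not given: they have to be found in the camera images.
- lamp: Seed lamp, fixed to the table: white housing with a blue flat top, 130 (its x) x 220 (its y) x 75 mm high; origin at the centre of its underside, z up. A steel arm with the lamp head rises from its top at lamp x = +45 mm, y = 0 (70 mm behind the lever's slot), leads away to +x and reaches 200 mm above the table.
- slot_closed (a point): Point on the housing's top (75 mm above the table) in the black lever slot, under the knob's centre when the lever is closed: at lamp x = -25, y = -45 mm, axes as the lamp's. The slot runs along y. Seven dots lie beside it at y = 0, 15, .. 90 mm from here: closed, then clicks one to six (white; the third larger and yellow). A red bar 23 mm beyond the closed end (-y) marks it.
- lever_top (a point): Centre of the top of the filter lever's orange knob, which stands in the slot and slides along the lamp's y. The knob is 14 mm long along the slot (its two flat faces look along +y and -y of the lamp), 32 mm across it, and spans 8 to 44 mm above the housing's top; the point is 119 mm above the table.
- filter_lever (a joint): Filter lever, m: 0 = closed, at the rigid stop by the red bar; grows towards the lamp's +y to 0.090. Spring-ball clicks every 0.015: one, two, three at 0.015, 0.030, 0.045. Leaving one takes about 6 N along the slot; the push then falls, and just past half-way to the next the lever snaps ahead by itself and rests there. It starts in click one or two, rarely poised between them.
- grain_jar: Bystander: loose jar of grain with a white lid, 72 mm across, 115 mm high; origin at the centre of its underside.
- vial_a: Bystander: loose amber seed vial standing at the lamp's +y end, 26 mm across, 60 mm high; origin at the centre of its underside.
- vial_b: Bystander: loose green seed vial standing at the lamp's -y end, 26 mm across, 60 mm high; origin at the centre of its underside.
- seed_dish: Bystander: loose white seed dish under the lamp head, 84 mm across, 14 mm high; origin at the centre of its underside.
- loupe: Bystander: loose hand lens lying flat, ring 64 mm across, handle along its -x, 153 mm long overall, 9 mm high; origin under the ring's centre.
- brush: Bystander: loose brush lying flat along its x, 160 mm long, 42 mm wide, 20 mm high; origin under its middle.
- sample_tray: Bystander: loose white compartment tray of seeds, 90 x 180 x 20 mm; origin at the centre of its underside.

How it is judged:
On the way, in this order (a step that is already met when the one before it is completed fails the run):
1. the lever is pushed back to its closed end stop (value of joint filter_lever below 0.003 m), for 0.2 s.
2. from there the lever reaches the third click and stops in it (value of joint filter_lever between 0.0415 and 0.0485 m), for 0.3 s.
At the end, for the whole second after the job is handed in: The lever rests in the third click (0.045 m from the closed stop, within 3.5 mm) after having been at the closed stop (within 3 mm for 0.2 s), and no bystander has moved more than 15 mm (all of step 2 and velocity of joint filter_lever between -0.01 and 0.01 m/s and distance of each of grain_jar, vial_a, vial_b, seed_dish, loupe, brush, sample_tray from where it was at the start of the episode below 0.015 m); the robot touches nothing.
It fails at once if the lever is run past the third click (more than 7 mm beyond it) (value of joint filter_lever above 0.052 m).
It fails at once if the lever is pinched or pushed with more than 30 N (contact force between the fingers and filter_lever above 30 N).
It fails at once if a bystander is lifted, carried or pushed more than 15 mm (not (distance of each of grain_jar, vial_a, vial_b, seed_dish, loupe, brush, sample_tray from where it was at the start of the episode below 0.015 m)).
It also fails if it takes over 64 s, if anything falls off the work surface, if the arm or the gripper's body presses on something with over 40 N, if the wrist force passes 120 N, or if a joint passes its speed limit or range.

## Working session

There is one attempt and no reset: what is moved stays moved. The work goes in short steps, Python scripts to look and compute and a tool call to move; the robot and the scene stay as the last step left them, time stands still between calls to the robot, and variables do not carry over. Pictures are saved under pics/ and viewed, at most 10 in all, crops included, and the job is handed in when it is done.

Besides the shell and the picture viewer there is one more tool, called after "Emit:" by a JSON object that holds its "fn" and its "kwargs". play_rows: Moves the arm, as the interface text tells. Shift numbers are shares of 400 mm and turn numbers shares of 2 rad, none past 1 either way. Its arguments: {"type":"object","properties":{"travel":{"type":"array","items":{"type":"array","items":{"type":"number"}}},"rot":{"type":"array","items":{"type":"array","items":{"type":"number"}}},"gripper":{"type":"array","items":{"type":"number"}},"squeeze":{"type":"number"}},"required":["travel","rot","gripper"]}

```bash
mkdir -p pics; ls
cat > h.py <<'E'
import numpy as np,cv2
from rig import ctrl
from scipy.spatial.transform import Rotation as Rn
def cam(n):
    c=ctrl.read_camera(n);c['R']=np.array(c['R']);c['t']=np.array(c['t']);return c
def ray(c,u,v,z):
    d=c['R'].T@np.array([(u-c['cx'])/c['fx'],(v-c['cy'])/c['fy'],1]);o=-c['R'].T@c['t']
    return o+d*(z-o[2])/d[2]
def proj(c,X):
    p=c['R']@np.array(X)+c['t'];return c['fx']*p[0]/p[2]+c['cx'],c['fy']*p[1]/p[2]+c['cy']
def save(c,n): cv2.imwrite('pics/'+n,cv2.cvtColor(np.array(c['pixels']),cv2.COLOR_RGB2BGR))
E
python3 - <<'E'
from h import *
for n in('top','side'):
    c=cam(n);save(c,n+'1.png');np.save(n+'.npy',c,allow_pickle=True)
    print(n,-c['R'].T@c['t'],c['R'][2],c['fx'])
o=ctrl.get_obs();print(o)
E
```

```text
pics
top [0.35737861 0.00960385 1.27250622] [ 0.18111821  0.02123794 -0.98323199] 527.4599847675235
side [ 0.07052549 -0.8892473   0.8056524 ] [ 0.3983696   0.72712332 -0.55910047] 504.69576771775445
{'clock': 0.1, 'q': array([-1.27314015,  0.68991972, -0.19451768,  1.56620053,  0.15728759,
        0.90250653, -0.21510888]), 'qd': array([-5.19007499e-05, -1.16597436e-03, -1.41168678e-03, -1.94793160e-03,
       -2.98228540e-04,  1.21451941e-03, -2.11771197e-04]), 'tau': array([-3.02787870e-03, -5.40609491e+01, -1.27180953e+00, -1.58987671e+01,
        9.25053464e-03,  4.38433301e-03, -1.26357037e-05]), 'position': array([0.16290253, 0.60284324, 0.24956245]), 'orientation': array([-3.13995124e+00,  1.09266992e-04,  2.87778960e+00]), 'wrist_force': array([0.27392074, 0.17326063, 1.05642584]), 'ft_torque': array([ 0.00930075,  0.01745632, -0.01252701]), 'gripper_force': 0.0, 'finger_gap': 0.9973829875329866}
```

View pics/top1.png

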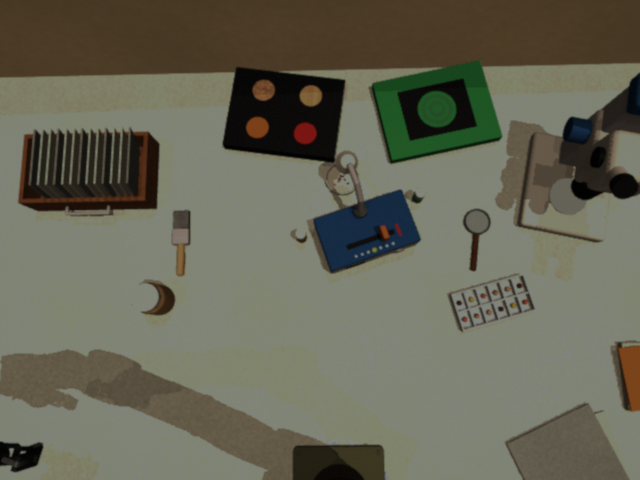

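View pics/side1.png

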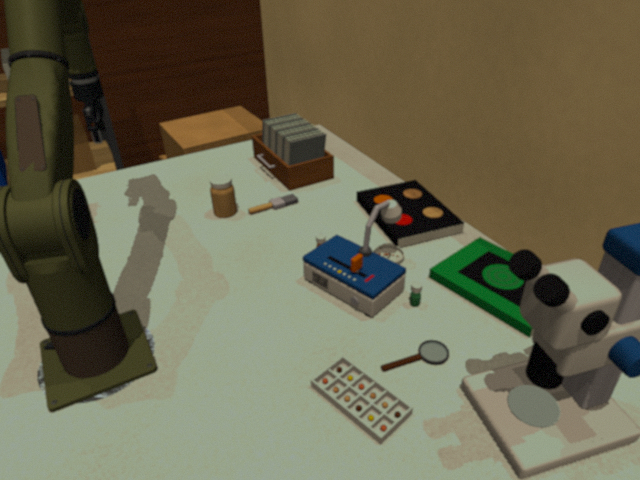

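The top view shows the lamp at (367,231), its orange knob at (383,232) and the red bar at (399,230). The dots are on the robot side of the slot, with the yellow one near (375,250). The side view shows the knob at (357,262). Next I'll measure these.

```bash
cat > m.py <<'E'
from h import *
def blobs(c,kind,roi,amin=3):
    im=np.array(c['pixels']);hsv=cv2.cvtColor(im,cv2.COLOR_RGB2HSV).astype(int);H,S,V=hsv[...,0],hsv[...,1],hsv[...,2]
    m={'blue':(H>100)&(H<125)&(S>120),'orange':(H>=6)&(H<16)&(S>170)&(V>90),'red':((H<5)|(H>172))&(S>140)&(V>80),
       'dot':(V>120)&(S<110),'yellow':(H>18)&(H<35)&(S>110)&(V>90)}[kind]
    k=np.zeros_like(m);k[roi[1]:roi[3],roi[0]:roi[2]]=1
    n,l,s,ce=cv2.connectedComponentsWithStats((m&k).astype(np.uint8))
    return [(ce[i].round(1).tolist(),int(s[i,4]),s[i,:4].tolist()) for i in range(1,n) if s[i,4]>=amin],l
E
python3 - <<'E'
from m import *
roi={'top':(305,180,430,280),'side':(295,225,415,320)}
for n in('top','side'):
    c=np.load(n+'.npy',allow_pickle=True).item()
    for k in('orange','red','yellow','dot','blue'):
        z=.119 if k=='orange' else .075
        for b in blobs(c,k,roi[n],2 if k in('dot','yellow') else 8)[0]: print(n,k,b,ray(c,*b[0],z).round(4))
    b,l=blobs(c,'blue',roi[n],500)
    m=cv2.morphologyEx((l>0).astype(np.uint8),cv2.MORPH_CLOSE,np.ones((9,9)))
    r=cv2.minAreaRect(max(cv2.findContours(m,0,1)[0],key=len))
    P=np.array([ray(c,*p,.075) for p in cv2.boxPoints(r)]);print(P.round(4),P.mean(0),np.linalg.norm(np.diff(P,axis=0),axis=1))
    save({'pixels':cv2.resize(np.array(c['pixels'])[roi[n][1]:roi[n][3],roi[n][0]:roi[n][2]],None,fx=5,fy=5,interpolation=cv2.INTER_CUBIC)},n+'c.png')
E
```

```text
top orange ([384.3, 231.8], 66, [381, 226, 8, 13]) [ 0.5749 -0.1106  0.119 ]
top red ([398.0, 229.4], 32, [395, 224, 7, 12]) [ 0.5883 -0.1469  0.075 ]
top yellow ([374.0, 249.5], 16, [372, 248, 5, 4]) [ 0.5422 -0.0903  0.075 ]
top dot ([373.0, 234.0], 5306, [305, 180, 125, 100]) [ 0.5784 -0.0891  0.075 ]
top dot ([343.3, 185.8], 178, [334, 180, 19, 13]) [ 0.6944 -0.0229  0.075 ]
top dot ([356.4, 181.2], 5, [356, 180, 2, 3]) [ 0.7051 -0.0538  0.075 ]
top dot ([349.0, 199.0], 129, [340, 192, 17, 13]) [ 0.6623 -0.0356  0.075 ]
top blue ([365.0, 229.6], 4362, [314, 191, 106, 80]) [ 0.589 -0.071  0.075]
[[ 0.6149  0.0489  0.075 ]
 [ 0.6855 -0.1596  0.075 ]
 [ 0.5632 -0.1957  0.075 ]
 [ 0.4947  0.0092  0.075 ]] [ 0.5895568  -0.07428882  0.075     ] [0.22012114 0.12753231 0.21602504]
side orange ([356.1, 261.1], 109, [352, 253, 11, 18]) [ 0.5641 -0.1273  0.119 ]
side red ([368.8, 277.9], 17, [365, 275, 8, 6]) [ 0.5868 -0.147   0.075 ]
side yellow ([339.2, 271.0], 10, [338, 270, 4, 3]) [ 0.5416 -0.0907  0.075 ]
side dot ([344.1, 278.4], 4610, [295, 225, 120, 95]) [ 0.5373 -0.1199  0.075 ]
si
[... 291 characters left out ...]

side dot ([344.0, 273.5], 2, [344, 273, 1, 2]) [ 0.5464 -0.1044  0.075 ]
side dot ([397.5, 280.5], 2, [397, 280, 2, 2]) [ 0.6376 -0.1878  0.075 ]
side dot ([343.2, 285.0], 6, [341, 284, 5, 3]) [ 0.5235 -0.1389  0.075 ]
side dot ([354.7, 291.3], 3, [354, 291, 2, 2]) [ 0.5342 -0.1704  0.075 ]
side dot ([384.0, 291.7], 3, [383, 291, 3, 2]) [ 0.5891 -0.2043  0.075 ]
side dot ([373.0, 300.5], 4, [372, 300, 3, 2]) [ 0.5521 -0.2161  0.075 ]
side blue ([354.7, 265.8], 2605, [304, 236, 101, 62]) [ 0.5831 -0.0923  0.075 ]
[[ 0.481  -0.0155  0.075 ]
 [ 0.5952  0.1019  0.075 ]
 [ 0.6789 -0.1615  0.075 ]
 [ 0.5698 -0.2432  0.075 ]] [ 0.58123898 -0.07956251  0.075     ] [0.16377428 0.27634856 0.13639778]
```

View pics/topc.png

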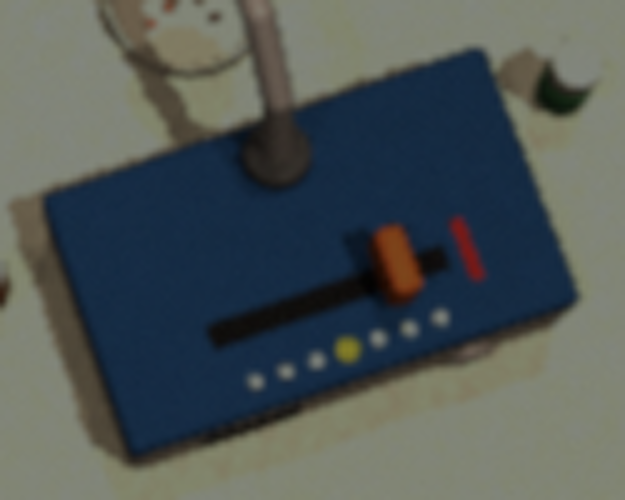

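The crop gives a consistent fit. Yaw is about 0.322 and the closed point about (0.580, -0.125). The red bar predicted from this is (0.5876, -0.147) and measured is (0.588, -0.147). The knob sits one dot up, so it's in click one. I'm moving over now, with the gripper shut and tool x along the slot.

Emit:
{"fn": "play_rows", "kwargs": {"travel": [[-0.688,-0.673,-0.075],[-0.688,-0.673,-0.075],[-0.688,-0.673,-0.075],[-0.688,-0.673,-0.075],[-0.688,-0.673,-0.075],[-0.688,-0.673,-0.075],[-0.688,-0.673,-0.075],[-0.688,-0.673,-0.075],[-0.688,-0.673,-0.075],[-0.688,-0.673,-0.075],[-0.688,-0.673,-0.075],[-0.688,-0.673,-0.075]], "rot": [[0,0,0.4925],[0,0,0.4925],[0,0,0.4925],[0,0,0.4925],[0,0,0.4925],[0,0,0.4925],[0,0,0.4925],[0,0,0.4925],[0,0,0.4925],[0,0,0.4925],[0,0,0.4925],[0,0,0.4925]], "gripper": [-1,-1,-1,-1,-1,-1,-1,-1,-1,-1,-1,-1], "squeeze": 20}}

```text
clock: 1.1
position: [0.3585, 0.2715, 0.2803]
orientation: [-3.141, -0.0, 1.891]
wrist_force: [-0.8, 0.3, 0.4]
finger_gap: 0.001
gripper_force: 0.0
```

```bash
cat > g.py <<'E'
import sys
from h import *
TH=.3226;C0=np.array([.5803,-.125]);Y=np.array([-np.sin(TH),np.cos(TH)]);X=np.array([np.cos(TH),np.sin(TH)])
def st():
    o=ctrl.get_obs();p=o['position'];d=p[:2]-C0
    f=o['wrist_force']
    print('t',round(o['clock'],2),'pos',p.round(4),'rpy',o['orientation'].round(3),'s,x,z mm',(1e3*np.array([d@Y,d@X,p[2]])).round(1),'F s,x,z',np.round([f[:2]@Y,f[:2]@X,f[2]],1),'gap',round(o['finger_gap'],3));return o
def go(s,x,z):
    o=st();R=Rn.from_euler('xyz',o['orientation']).as_matrix()
    t=np.append(C0+s*Y+x*X,z);print('travel',(R.T@(t-o['position'])/.4).round(4),'dyaw',TH+np.pi/2-o['orientation'][2])
if len(sys.argv)>3: go(*map(float,sys.argv[1:4]))
elif __name__=='__main__': st()
E
python3 g.py .07 -.004 .28
```

```text
t 1.1 pos [0.3585 0.2715 0.2803] rpy [-3.141 -0.     1.891] s,x,z mm [446.4 -84.6 280.3] F s,x,z [ 0.5 -0.6  0.4] gap 0.001
travel [-9.406e-01  2.035e-01  2.000e-04] dyaw 0.0021413081574717108
```

Emit:
{"fn": "play_rows", "kwargs": {"travel": [[-0.94,0.2035,0],[-0.94,0.2035,0],[-0.94,0.2035,0],[-0.94,0.2035,0],[-0.94,0.2035,0],[-0.94,0.2035,0],[-0.94,0.2035,0],[-0.94,0.2035,0],[-0.94,0.2035,0],[-0.94,0.2035,0],[-0.94,0.2035,0.1],[-0.94,0.2035,0.2],[-0.94,0.2035,0.3],[-0.94,0.2035,0.3]], "rot": [[0,0,0],[0,0,0],[0,0,0],[0,0,0],[0,0,0],[0,0,0],[0,0,0],[0,0,0],[0,0,0],[0,0,0],[0,0,0],[0,0,0],[0,0,0],[0,0,0]], "gripper": [-1,-1,-1,-1,-1,-1,-1,-1,-1,-1,-1,-1,-1,-1]}}

```text
clock: 2.27
position: [0.5498, -0.0559, 0.1529]
orientation: [-3.128, -0.007, 1.896]
wrist_force: [-0.7, 0.4, 0.3]
finger_gap: -0.002
gripper_force: 0.0
```

```bash
python3 g.py .07 -.004 .117
python3 - <<'E'
from h import *
a=cam('side');save({'pixels':cv2.resize(np.array(a['pixels'])[180:340,270:430],None,fx=3.6,fy=3.6,interpolation=cv2.INTER_CUBIC)},'s2.png')
E
```

```text
t 2.27 pos [ 0.5498 -0.0559  0.1529] rpy [-3.128 -0.007  1.896] s,x,z mm [ 75.2  -7.  152.9] F s,x,z [ 0.6 -0.6  0.3] gap -0.002
travel [-0.0136  0.0088  0.0896] dyaw -0.0030787398358325113
```

View pics/s2.png

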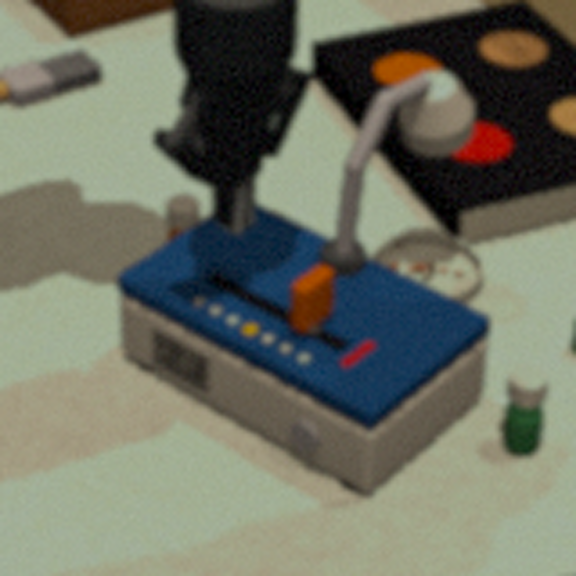

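The crop shows the fingers shut above the far end of the slot, at about (237,215), well clear of the lamp arm at (350,200). The knob is at (312,297). Lowering now and letting it settle.

Emit:
{"fn": "play_rows", "kwargs": {"travel": [[0,0,0.03],[0,0,0.06],[0,0,0.09],[0,0,0.1075],[0,0,0.1075],[0,0,0.1075],[0,0,0.1075],[0,0,0.1075]], "rot": [[0,0,0],[0,0,0],[0,0,0],[0,0,0],[0,0,0],[0,0,0],[0,0,0],[0,0,0]], "gripper": [-1,-1,-1,-1,-1,-1,-1,-1]}}

```text
clock: 2.98
position: [0.5554, -0.059, 0.1184]
orientation: [3.14, 0.001, 1.893]
wrist_force: [0.0, -0.1, 0.6]
finger_gap: -0.001
gripper_force: 0.0
```

```bash
python3 g.py .018 -.004 .117
```

```text
t 2.98 pos [ 0.5554 -0.059   0.1184] rpy [3.140e+00 1.000e-03 1.893e+00] s,x,z mm [ 70.4  -2.7 118.4] F s,x,z [-0.1  0.   0.6] gap -0.001
travel [-0.1311 -0.0033  0.0037] dyaw 0.00048680387230315425
```

Emit:
{"fn": "play_rows", "kwargs": {"travel": [[-0.025,0,0],[-0.05,0,0],[-0.07,0,0],[-0.08,0,0],[-0.085,0,0],[-0.09,0,0],[-0.095,0,0],[-0.1,0,0],[-0.105,0,0],[-0.11,0,0],[-0.115,0,0],[-0.12,0,0],[-0.12,0,0],[-0.12,0,0]], "rot": [[0,0,0],[0,0,0],[0,0,0],[0,0,0],[0,0,0],[0,0,0],[0,0,0],[0,0,0],[0,0,0],[0,0,0],[0,0,0],[0,0,0],[0,0,0],[0,0,0]], "gripper": [-1,-1,-1,-1,-1,-1,-1,-1,-1,-1,-1,-1,-1,-1]}}

```text
clock: 4.15
position: [0.5702, -0.1056, 0.1173]
orientation: [3.141, 0.001, 1.892]
wrist_force: [0.6, -0.2, -0.1]
finger_gap: -0.001
gripper_force: 0.0
```

```bash
python3 g.py .018 -.004 .117
```

```text
t 4.15 pos [ 0.5702 -0.1056  0.1173] rpy [3.141e+00 1.000e-03 1.892e+00] s,x,z mm [ 21.6  -3.4 117.3] F s,x,z [-0.4  0.5 -0.1] gap -0.001
travel [-0.0089 -0.0015  0.0007] dyaw 0.0014371798984427198
```

Emit:
{"fn": "play_rows", "kwargs": {"travel": [[-0.0025,0,0],[-0.005,0,0],[-0.0075,0,0],[-0.01,0,0],[-0.0125,0,0],[-0.0125,0,0],[-0.0125,0,0]], "rot": [[0,0,0],[0,0,0],[0,0,0],[0,0,0],[0,0,0],[0,0,0],[0,0,0]], "gripper": [-1,-1,-1,-1,-1,-1,-1]}}

```text
clock: 4.73
position: [0.5713, -0.109, 0.1173]
orientation: [-3.142, -0.001, 1.893]
wrist_force: [-0.3, 1.5, 1.2]
finger_gap: 0.0
gripper_force: 0.8
```

```bash
python3 g.py .018 -.004 .117;python3 - <<'E'
from h import *
a=cam('side');save({'pixels':cv2.resize(np.array(a['pixels'])[210:310,310:430],None,fx=5,fy=5,interpolation=cv2.INTER_CUBIC)},'s3.png')
E
```

```text
t 4.73 pos [ 0.5713 -0.109   0.1173] rpy [-3.142e+00 -1.000e-03  1.893e+00] s,x,z mm [ 18.   -3.4 117.3] F s,x,z [1.5 0.2 1.2] gap 0.0
travel [-0.     -0.0014  0.0007] dyaw 0.00025890187067001413
```

View pics/s3.png

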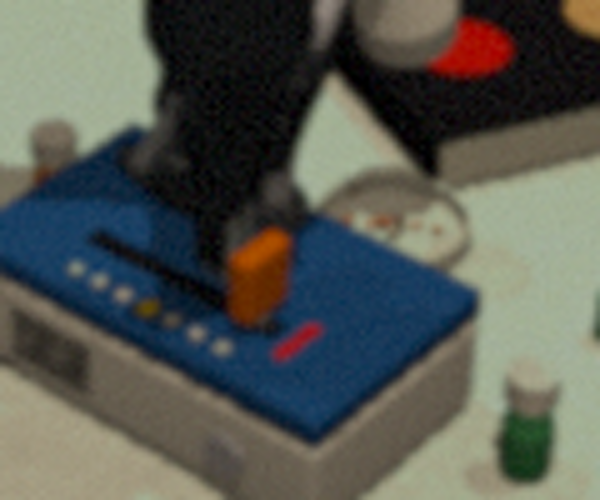

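The knob at (258,275) is now near the closed end of the slot, with the tip behind it and about 1.5 N on it. I'll push 3 mm further to confirm the rigid stop.

Emit:
{"fn": "play_rows", "kwargs": {"travel": [[-0.0025,0,0],[-0.005,0,0],[-0.0075,0,0],[-0.0075,0,0],[-0.0075,0,0]], "rot": [[0,0,0],[0,0,0],[0,0,0],[0,0,0],[0,0,0]], "gripper": [-1,-1,-1,-1,-1]}}

```text
clock: 5.2
position: [0.5714, -0.1092, 0.1173]
orientation: [-3.14, -0.005, 1.895]
wrist_force: [-2.5, 7.8, 5.0]
finger_gap: -0.004
gripper_force: 3.8
```

Run:
```python
from m import *
import g; g.st()
for n,c in(('0',np.load('side.npy',allow_pickle=True).item()),('now',cam('side'))):
    print(n,blobs(c,'orange',(295,225,415,320),20)[0])
    for s in(0,.015,.03):
        print(s,np.round(proj(c,[*(g.C0+s*g.Y),.101]),1))
```

```text
t 5.2 pos [ 0.5714 -0.1092  0.1173] rpy [-3.14  -0.005  1.895] s,x,z mm [ 17.9  -3.5 117.3] F s,x,z [8.2 0.1 5. ] gap -0.004
0 [([356.1, 261.1], 109, [352, 253, 11, 18])]
0 [361.4 264.7]
0.015 [356.3 262.1]
0.03 [351.3 259.5]
now [([361.4, 264.0], 150, [356, 256, 12, 18])]
0 [361.4 264.7]
0.015 [356.3 262.1]
0.03 [351.3 259.5]
```

It's at the rigid stop: 8 N with no motion, and the knob pixel matches s = 0. Now I'll back off, lift over the knob and come down on its -y side.

Emit:
{"fn": "play_rows", "kwargs": {"travel": [[0.03,0,0],[0.06,0,0],[0.065,0,-0.05],[0.065,0,-0.12],[0.065,0,-0.15],[0.065,0,-0.15],[0,0,-0.15],[-0.07,0,-0.15],[-0.12,0,-0.15],[-0.135,0,-0.15],[-0.135,0,-0.15],[-0.135,0,-0.1],[-0.135,0,-0.05],[-0.135,0,0],[-0.135,0,0],[-0.135,0,0],[-0.135,0,0]], "rot": [[0,0,0],[0,0,0],[0,0,0],[0,0,0],[0,0,0],[0,0,0],[0,0,0],[0,0,0],[0,0,0],[0,0,0],[0,0,0],[0,0,0],[0,0,0],[0,0,0],[0,0,0],[0,0,0],[0,0,0]], "gripper": [-1,-1,-1,-1,-1,-1,-1,-1,-1,-1,-1,-1,-1,-1,-1,-1,-1]}}

```text
clock: 6.67
position: [0.5899, -0.1624, 0.1179]
orientation: [3.141, -0.0, 1.894]
wrist_force: [-0.3, -0.5, 0.2]
finger_gap: -0.003
gripper_force: 0.0
```

Run:
```python
from m import *
import g; g.st()
c=cam('top');print(blobs(c,'orange',(305,180,430,280),20)[0])
c=cam('side');print(blobs(c,'orange',(295,225,415,320),20)[0])
```

```text
t 6.67 pos [ 0.5899 -0.1624  0.1179] rpy [ 3.141 -0.     1.894] s,x,z mm [-38.5  -2.8 117.9] F s,x,z [-0.3 -0.5  0.2] gap -0.003
[([390.6, 229.9], 64, [387, 223, 9, 14])]
[([358.8, 265.8], 62, [356, 260, 7, 14])]
```

Emit:
{"fn": "play_rows", "kwargs": {"travel": [[0.02,0,0],[0.035,0,0],[0.045,0,0],[0.05,0,0],[0.055,0,0],[0.06,0,0],[0.065,0,0],[0.07,0,0],[0.075,0,0],[0.08,0,0],[0.08,0,0],[0.08,0,0]], "rot": [[0,0,0],[0,0,0],[0,0,0],[0,0,0],[0,0,0],[0,0,0],[0,0,0],[0,0,0],[0,0,0],[0,0,0],[0,0,0],[0,0,0]], "gripper": [-1,-1,-1,-1,-1,-1,-1,-1,-1,-1,-1,-1]}}

```text
clock: 7.77
position: [0.5787, -0.132, 0.117]
orientation: [-3.141, -0.002, 1.894]
wrist_force: [-0.8, -1.0, 0.4]
finger_gap: -0.0
gripper_force: 0.0
```

Run:
```python
from m import *
import g; g.st()
c=cam('top');print(blobs(c,'orange',(305,180,430,280),20)[0])
```

```text
t 7.77 pos [ 0.5787 -0.132   0.117 ] rpy [-3.141e+00 -2.000e-03  1.894e+00] s,x,z mm [ -6.1  -3.7 117. ] F s,x,z [-0.7 -1.1  0.4] gap -0.0
[]
```

Zero force at a tip position equivalent to 12 mm means click one has snapped in. On to click two.

Emit:
{"fn": "play_rows", "kwargs": {"travel": [[0.004,0,0],[0.008,0,0],[0.012,0,0],[0.016,0,0],[0.02,0,0],[0.024,0,0],[0.028,0,0],[0.032,0,0],[0.036,0,0],[0.036,0,0],[0.036,0,0]], "rot": [[0,0,0],[0,0,0],[0,0,0],[0,0,0],[0,0,0],[0,0,0],[0,0,0],[0,0,0],[0,0,0],[0,0,0],[0,0,0]], "gripper": [-1,-1,-1,-1,-1,-1,-1,-1,-1,-1,-1]}}

```text
clock: 8.73
position: [0.5746, -0.1183, 0.1173]
orientation: [-3.141, -0.001, 1.894]
wrist_force: [0.0, 0.3, -1.1]
finger_gap: 0.0
gripper_force: 0.0
```

Run:
```python
from m import *
import g; g.st()
c=cam('side');print(blobs(c,'orange',(295,225,415,320),10)[0])
save({'pixels':cv2.resize(np.array(c['pixels'])[210:310,310:430],None,fx=5,fy=5,interpolation=cv2.INTER_CUBIC)},'s4.png')
```

```text
t 8.73 pos [ 0.5746 -0.1183  0.1173] rpy [-3.141e+00 -1.000e-03  1.894e+00] s,x,z mm [  8.2  -3.3 117.3] F s,x,z [ 0.3  0.1 -1.1] gap 0.0
[([348.6, 257.1], 11, [347, 256, 4, 3])]
```

View pics/s4.png

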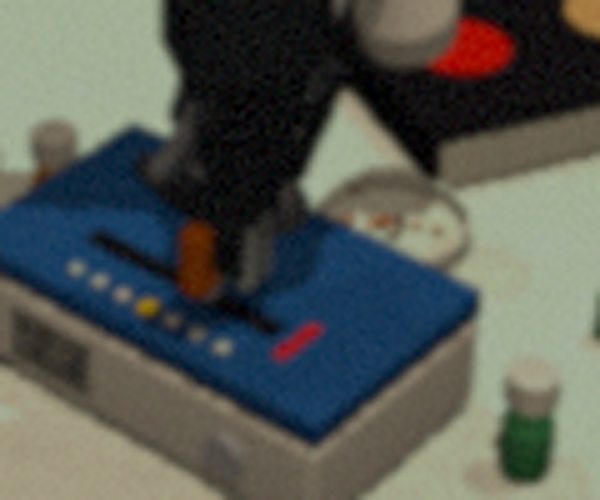

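The knob's left edge moved from x = 228 at closed to 178 here. That is about 30 mm, so it's in click two with no load. The same step again should give click three.

Emit:
{"fn": "play_rows", "kwargs": {"travel": [[0.004,0,0],[0.008,0,0],[0.012,0,0],[0.016,0,0],[0.02,0,0],[0.024,0,0],[0.028,0,0],[0.032,0,0],[0.036,0,0],[0.036,0,0],[0.036,0,0]], "rot": [[0,0,0],[0,0,0],[0,0,0],[0,0,0],[0,0,0],[0,0,0],[0,0,0],[0,0,0],[0,0,0],[0,0,0],[0,0,0]], "gripper": [-1,-1,-1,-1,-1,-1,-1,-1,-1,-1,-1]}}

```text
clock: 9.7
position: [0.5699, -0.1045, 0.1172]
orientation: [-3.141, -0.002, 1.894]
wrist_force: [0.3, 0.4, -0.3]
finger_gap: -0.003
gripper_force: 0.0
```

```bash
python3 g.py
```

```text
t 9.7 pos [ 0.5699 -0.1045  0.1172] rpy [-3.141e+00 -2.000e-03  1.894e+00] s,x,z mm [ 22.7  -3.4 117.2] F s,x,z [ 0.2  0.4 -0.3] gap -0.003
```

Force has dropped to zero, so the third click has snapped in. I'll back off, rise clear and move back toward the robot's side so the top camera can see.

Emit:
{"fn": "play_rows", "kwargs": {"travel": [[-0.02,0,0],[-0.06,0,0],[-0.08,0,0],[-0.08,0,-0.07],[-0.08,0,-0.15],[-0.08,0,-0.23],[-0.08,0,-0.3],[-0.08,0.1,-0.35],[-0.08,0.2,-0.35],[-0.08,0.3,-0.35],[-0.08,0.35,-0.35],[-0.08,0.35,-0.35],[-0.08,0.35,-0.35],[-0.08,0.35,-0.35]], "rot": [[0,0,0],[0,0,0],[0,0,0],[0,0,0],[0,0,0],[0,0,0],[0,0,0],[0,0,0],[0,0,0],[0,0,0],[0,0,0],[0,0,0],[0,0,0],[0,0,0]], "gripper": [-1,-1,-1,-1,-1,-1,-1,-1,-1,-1,-1,-1,-1,-1]}}

```text
clock: 10.87
position: [0.712, -0.0932, 0.2568]
orientation: [-3.139, 0.0, 1.892]
wrist_force: [-0.4, -0.0, 0.5]
finger_gap: -0.003
gripper_force: 0.0
```

Run:
```python
from m import *
import g; g.st()
c=cam('top');save({'pixels':cv2.resize(np.array(c['pixels'])[180:280,305:430],None,fx=5,fy=5,interpolation=cv2.INTER_CUBIC)},'t5.png')
print(blobs(c,'orange',(305,180,430,280),20)[0])
for s in(.015,.03,.045,.06): print(s,np.round(proj(c,[*(g.C0+s*g.Y),.119]),1))
c=cam('side');print(blobs(c,'orange',(295,225,415,320),20)[0],[np.round(proj(c,[*(g.C0+s*g.Y),.101]),1) for s in(.03,.045,.06)])
```

```text
t 10.87 pos [ 0.712  -0.0932  0.2568] rpy [-3.139  0.     1.892] s,x,z mm [-11.6 135.  256.8] F s,x,z [ 0.1 -0.4  0.5] gap -0.003
[]
0.015 [384.4 231.5]
0.03 [378.  233.7]
0.045 [371.6 235.9]
0.06 [365.3 238.1]
[([345.7, 256.5], 105, [342, 249, 10, 17])] [array([351.3, 259.5]), array([346.4, 257. ]), array([341.5, 254.5])]
```

View pics/t5.png

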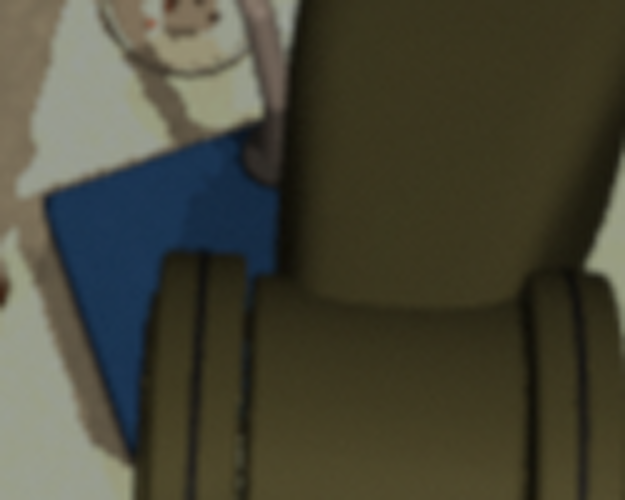

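The side view puts the knob at (345.7, 256.5), against a predicted (346.4, 257.0) for the third click. In the top crop the arm covers the knob. The dish and lamp arm look undisturbed, and the tool hangs free at z = 0.257 with no force, so I'm handing in.

```bash
python3 -c "
from rig import ctrl
print(ctrl.sign_off())"
```

```text
the job is handed in; nothing more can be done
None
```

I pushed the lever back to its closed stop, then forward click by click, and left it in the third click by the side camera. I saw no sign of a bystander moving, but did not measure their positions at the end. The job is handed in, and no verdict came back.

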